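# Nip a spark plug in a click clamp: first resistance, then three clicks

### The arm

A 6-joint arm with a two-finger parallel gripper is mounted at the origin on a cart in front of the work surface, level with it; the furniture and walls round the work are solid. World frame = base frame: x ahead of the robot, y to its left, z up, the work surface at z = 0. Lengths are in m, angles in rad, forces in N, time in s.
With the tool pointing down it reaches from about 0.35 to 0.875 m from the base axis. Payload 15.5 kg.
Tool frame: the origin (TCP) lies between the finger pads; the fingertips stand 17 mm ahead of it and the grasp point (between the pads) lies 2 mm behind it; z points along the fingers, y is the line along which they close (so a half turn about z gives the same grasp; the last joint's range is limited). The gripper opens to 85 mm and grips with 20 to 120 N. Pads are 22 mm wide; open, the fingers measure 114 mm over their backs; the gripper's body (76 mm by 85 mm) begins 54 mm behind the grasp point. The pads swing forward as they close: fully open they stand 13 mm farther back than shut.
Start: joints at [1.206, 0.494, 1.345, -0, 1.302, -0.096], TCP at [0.167, 0.602, 0.248] pointing down, gripper open.
Joint ranges: [-2.91, 2.91], [-0.82, 2.16], [0.22, 2.67], [-1.22, 4.37], [0.12, 2.79], [-3.08, 3.08]. Speed limits (rad/s): [1.89, 1.89, 2.57, 3.01, 3.01, 3.01].

### API

Orientations are given as a unit quaternion [x, y, z, w].
In Python, from workcell import * gives the robot as it stands.
- The arm moves only by the tool play_rows, never from a script. Its argument "increments" is a list of rows, each a list of 3 entries, a list of its own where there are three numbers: the opening, from 0 (shut) to 1 (fully open), then the shift along the tool's x, y, z normalised to -1 to 1, where 1 is 50 cm, then the turn about the tool's z normalised to -1 to 1, where 1 is 120 degrees. In form: [[hand, [dx, dy, dz], spin], ...]. A call has 1 to 20 rows; each row is the pose to reach, as a shift and turn from the pose commanded when the call began, along the tool's axes at that moment; what a row does not reach only later rows make up. A row lasts 1/8 s, in which the tool goes at most 62.5 mm and 10.7 degrees, less where a joint would pass 70% of its speed; a pose out of reach is approached as far as the arm can. A call with a number of a shift or a turn outside -1 to 1 is refused whole. A call with a gripper value outside its range is refused whole. The fingers move at their own pace and stop on an object; the grip force is fixed at half the most. Time passes only in rows, so rows that repeat a pose let the fingers close. It gives the time, the measured TCP pose, the force, the opening and the grip force at its end, in the units of the state.
- state(): the state, without advancing time (a new reading comes with each control period).
- grab_frame(name): name is "scene" or "top" or "wrist"; returns (picture, depth): 384x512x3 uint8, red, green, blue; 384x512 float32, m along the optical axis (not along the pixel's ray), 0 where there is no reading.
- camera_params(name): a dict with "fx", "fy", "cx", "cy" (pixels), "k1" (the pictures are not rectified: a ray, as slopes to the right and down, at radius r is drawn at 1 + k1 r^2 times it, then the intrinsics apply), "world_to_cam" (4x4, takes a point from world to camera coordinates); the wrist camera has in their place "T_tool_cam" (4x4, takes a point from camera to tool coordinates, whose origin is the TCP and whose axes are the flange's). Camera axes: x right, y up, looking along -z (the intrinsics and any distortion apply to the point x, -y, -z); pixel columns grow to the right and rows downward; lengths in m; the calibration is good to about 2 mm. A picture is of the moment at which its call begins: read the wrist's pose just before it. camera_params takes no time and is no camera call.
- finish_job(): hands the job in; it is judged then, once.
The state is a dict: "clock": time; "joint_positions": joint angles; "qvel": joint speeds; "joint_torque": joint torques, N m; "eef_pos": TCP position; "eef_rot": TCP orientation; "force": force on the tool from outside, world axes, zero at the start; "moment": the same for the moment, N m; "opening": finger opening in m; "finger_force": force on a finger pad.
Only numpy, scipy, OpenCV 4.12 (cv2) and the standard library are available. Lean on these libraries where they do the work, as an engineer would, in place of code of your own. Each camera call takes 0.05 s, during which the arm holds its last target. There are 200 camera calls.

### The job

Stand the spark plug upright on its thread in the gap between the two copper-faced jaws of the blue click clamp and let go of it. Then turn the clamp's knob clockwise, click by click, until you feel the first click that turns clearly harder because the jaw has met the plug, and from there go exactly three more clicks: fewer and it is loose, more and it is crushed. Leave the plug standing clamped, and leave the other things where they are.

Things in the scene. Friction and masses are not known exactly. Their poses are not given: they have to be found in the camera images.
- plug_mid (a point): Pale grey spark plug, 58 mm tall, 50 g, standing on its thread; this point is on its axis half-way up (29 mm above its foot), z along the axis. From the foot: thread 14 mm across, 0 to 14 mm up; hexagon 20 to 23 mm wide, 14 to 25 mm; slim insulator 13 mm across, 25 to 58 mm. Pinch it by the insulator, fingertips above the hexagon.
- clamp: Blue click clamp fixed to the bench: base plate 70 (x) by 200 (y) by 8 mm thick; origin at the centre of its underside, z up. Jaws close along y: fixed jaw at the +y end; knob housing 58x62 mm at y = -60 mm, top 42 mm above the bench. Jaws and rack end 20 mm above the bench, so they take the plug by its thread, below the hexagon.
- jaw_gap (a point): Point on the top of the base plate (8 mm above the bench) where the foot of the clamped plug is centred, 7 mm from the fixed jaw's face. Axes as the clamp's: fixed jaw to +y, moving jaw to -y, both 32 to 36 mm wide along x. At the start the moving jaw is 21 to 27 mm from the fixed one. Stand the plug here or 1 to 2 mm towards -y; the jaw pushes it home.
- fixed_jaw: Clamp's fixed jaw, origin at the foot of its copper face, which looks along -y. The load on it is the clamping force: the moving jaw's pad is sprung with a preload, so it is 8 N once the plug is met, then 3.05 N more per click. The meeting comes early in a click: that click of first resistance ends at about 10 N, three clicks more give 19 N.
- knob_grip (a point): Point on the vertical axis of the clamp's black knob, 64 mm above the bench, the height to grip at (fixed to the clamp, does not turn). Knob round, 40 mm across, 43 to 75 mm above the bench, red top with white pointer; grip from above at any yaw with 35 to 50 N. 20 degrees a click; let go, it settles into the nearest click. Clockwise from above closes, 3 mm a click.
- knob_top (a point): Centre of the knob's top, 76 mm above the bench (does not turn). How it feels: leaving a click takes 0.3 N m, half-way it jumps on. Averaged over a whole click the torque is near nothing while the jaw runs free; in the click of first resistance it is about 0.09 N m higher, and then rises by 0.02 to 0.03 with each click. First resistance comes in the 3rd to 5th click from the start.
- tape_measure: Bystander: yellow tape measure, 38x78x64 mm high, standing on its edge; origin at the centre of its underside.
- plug_carton: Bystander: small yellow and white carton, 25x25x72 mm high; origin at the centre of its underside.
- mix_oil: Bystander: dark green flat bottle with a red cap, 38x58x125 mm high; origin at the centre of its underside.
- bar_oil: Bystander: orange flat bottle with a black cap, 42x62x170 mm high; origin at the centre of its underside.
- paint_tin: Bystander: dark paint tin, 78 mm across, 77 mm high; origin at the centre of its underside.
- screw_tin: Bystander: open tin of screws, 74 mm across, 62 mm high; origin at the centre of its underside.
- wrench: Bystander: steel spanner lying flat, 25x173x8 mm; origin at the centre of its underside.

How it is judged:
On the way, in this order (a step that is already met when the one before it is completed fails the run):
1. the plug stands upright on the base plate between the jaws, let go of and not yet clamped (y of plug_mid in the frame of clamp between 0.038 and 0.058 m and x of plug_mid in the frame of clamp between -0.015 and 0.015 m and z of plug_mid in the frame of clamp below 0.041 m and angle between plug_mid's own z axis and vertical below 0.12 rad and contact force between fixed_jaw and anything else below 2 N and contact force between the fingers and anything else below 0.1 N), for 0.2 s.
2. the jaw has met the plug and holds it against the fixed jaw (y of plug_mid in the frame of clamp between 0.038 and 0.058 m and x of plug_mid in the frame of clamp between -0.015 and 0.015 m and z of plug_mid in the frame of clamp below 0.041 m and angle between plug_mid's own z axis and vertical below 0.12 rad and contact force between fixed_jaw and anything else above 6 N), for 0.2 s.
At the end, for the whole second after the job is handed in: The plug stands upright (within 0.12 rad) with its foot on the base plate between the jaws (within 15 mm of the middle of the jaws' width), clamped against the fixed jaw with 17.5 to 20.5 N: three clicks after the click of first resistance (three give 19 N, two 16 N, four 22 N) (y of plug_mid in the frame of clamp between 0.038 and 0.058 m and x of plug_mid in the frame of clamp between -0.015 and 0.015 m and z of plug_mid in the frame of clamp below 0.041 m and angle between plug_mid's own z axis and vertical below 0.12 rad and contact force between fixed_jaw and anything else between 17.5 and 20.5 N); the robot touches nothing.
It fails at once if the fixed jaw is loaded with more than 25 N (plug crushed) (contact force between fixed_jaw and anything else above 25 N).
It fails at once if the plug is knocked over (angle between plug_mid's own z axis and vertical above 0.6 rad).
It fails at once if a bystander is moved by more than 30 mm (distance of any of tape_measure, plug_carton, mix_oil, bar_oil, paint_tin, screw_tin, wrench from where it was at the start of the episode above 0.03 m).
It also fails if it takes over 72 s, if anything falls off the work surface, if the arm or the gripper's body presses on something with over 40 N, if the wrist force passes 120 N, or if a joint passes its speed limit or range.

## Working session

There is one attempt and no reset: what is moved stays moved. The work goes in short steps, Python scripts to look and compute and a tool call to move; the robot and the scene stay as the last step left them, time stands still between calls to the robot, and variables do not carry over. Pictures are saved under pics/ and viewed, at most 10 in all, crops included, and the job is handed in when it is done.

Besides the shell and the picture viewer there is one more tool, called after "Request:" in YAML: its name, and indented under it one key for each argument. play_rows: Moves the arm, as the interface text tells. Scaled input: -1 to 1 covers 50 cm each way for a shift and 120 degrees each way for a turn. Its arguments: {"type":"object","properties":{"increments":{"type":"array"}},"required":["increments"]}

```bash
mkdir -p pics
cat > h.py <<'E'
from workcell import *
import numpy as np, cv2
from scipy.spatial.transform import Rotation as R
def cloud(name):
    s=state(); rgb,d=grab_frame(name); c=camera_params(name)
    v,u=np.mgrid[0:384,0:512]
    k=np.array([[c['fx'],0,c['cx']],[0,c['fy'],c['cy']],[0,0,1.]])
    p=cv2.undistortPoints(np.stack([u,v],-1).reshape(-1,1,2).astype(float),k,np.array([c['k1'],0,0,0.])).reshape(384,512,2)
    P=np.stack([p[...,0]*d,-p[...,1]*d,-d],-1)
    if 'world_to_cam' in c: M=np.linalg.inv(np.array(c['world_to_cam']))
    else:
        T=np.eye(4);T[:3,:3]=R.from_quat(s['eef_rot']).as_matrix();T[:3,3]=s['eef_pos'];M=T@np.array(c['T_tool_cam'])
    W=P@M[:3,:3].T+M[:3,3]; W[d==0]=np.nan
    return rgb,W,M,p
def save(n,rgb,f=1): cv2.imwrite(n,cv2.resize(rgb[...,::-1],None,fx=f,fy=f,interpolation=cv2.INTER_CUBIC))
E
python3 - <<'E'
from h import *
s=state();print({k:np.round(v,3) for k,v in s.items()})
a=grab_frame('scene')[0];b=grab_frame('top')[0]
save('pics/s.png',a,1.5);save('pics/t.png',b,1.5)
E
```

```text
{'clock': np.float64(0.0), 'joint_positions': array([ 1.206,  0.494,  1.346, -0.   ,  1.303, -0.096]), 'qvel': array([ 0.001,  0.002,  0.001,  0.002,  0.   , -0.   ]), 'joint_torque': array([ 1.0000e-03, -8.8218e+01, -3.8386e+01, -0.0000e+00,  1.1000e-02,
        0.0000e+00]), 'eef_pos': array([0.166, 0.602, 0.248]), 'eef_rot': array([ 0.134,  0.991, -0.001, -0.   ]), 'force': array([0.137, 0.06 , 0.148]), 'moment': array([ 0.006, -0.014,  0.001]), 'finger_force': np.float64(0.0), 'opening': np.float64(0.085)}
```

View pics/t.png

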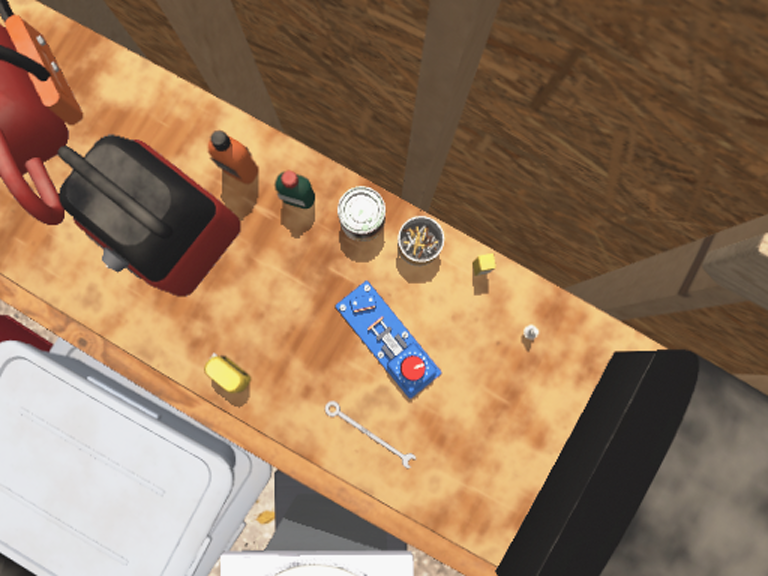

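View pics/s.png

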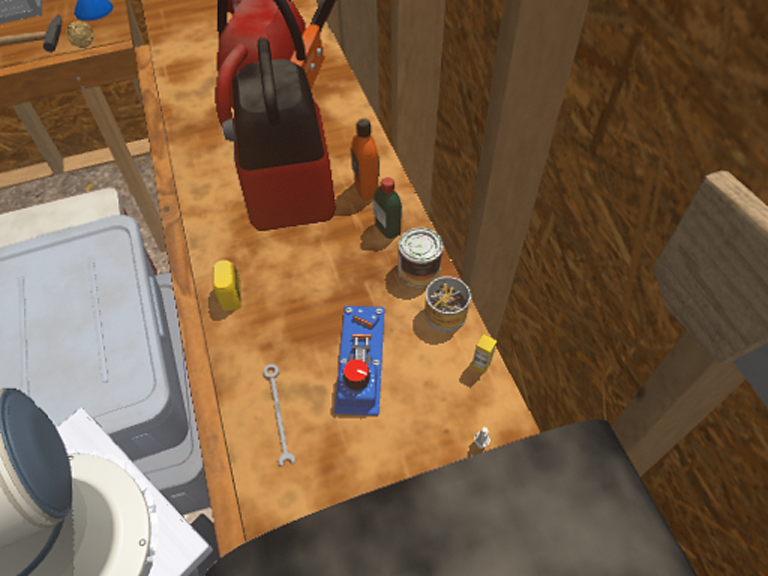

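The top view shows the plug at (531,333), the clamp's red knob at (413,369), the fixed jaw near (363,303) and the moving jaw near (378,328), all in 1.5x pixels. The scene view shows the plug at (482,440) near the right edge.

Run:
```python
from h import *
for n,pts in (('top',dict(plug=(531,333),knob=(413,369),fixj=(363,303),carton=(485,263),screw=(420,240),paint=(361,212),tape=(228,374),w1=(333,409),w2=(408,460),black=(600,450),blackEdge=(625,360),gap=(372,318))),
              ('scene',dict(plug=(482,440),knob=(356,372),carton=(486,345),fixj=(365,320),black=(450,500)))):
    rgb,W,M,p=cloud(n); print(n,'cam',M[:3,3].round(3))
    for k,(u,v) in pts.items(): print(k,W[int(v/1.5),int(u/1.5)].round(3))
    hsv=cv2.cvtColor(rgb,cv2.COLOR_RGB2HSV)
    blue=(hsv[...,0]>100)&(hsv[...,0]<125)&(hsv[...,1]>150)&(hsv[...,2]>60)&(W[...,2]>-.02)&(W[...,2]<.2)
    q=W[blue]; print('blue',len(q),np.nanmin(q,0).round(3),np.nanmax(q,0).round(3))
    b=q[(q[:,2]<.014)]; r=cv2.minAreaRect(b[:,:2].astype(np.float32)*1000); print('base rect',r)
    red=((hsv[...,0]<6)|(hsv[...,0]>174))&(hsv[...,1]>180)&(np.hypot(W[...,0]-r[0][0]/1000,W[...,1]-r[0][1]/1000)<.12)
    print('red',red.sum(),np.nanmedian(W[red],0).round(4))
    # plug region: above table, near
    u,v=pts['plug'];c=W[int(v/1.5),int(u/1.5)]
    m=(np.hypot(W[...,0]-c[0],W[...,1]-c[1])<.03)&(W[...,2]>.006)
    for lo,hi in ((.006,.014),(.014,.025),(.027,.05),(.05,.065)):
        mm=m&(W[...,2]>lo)&(W[...,2]<hi); print(lo,mm.sum(),W[mm].mean(0).round(4) if mm.any() else '',(W[mm].min(0).round(3),W[mm].max(0).round(3)) if mm.any() else '')
```

```text
top cam [ 0.477 -0.104  1.129]
plug [ 0.512 -0.351  0.051]
knob [ 0.457 -0.159  0.076]
fixj [ 0.565 -0.081  0.021]
carton [ 0.623 -0.275  0.074]
screw [ 0.666 -0.175  0.043]
paint [ 0.707 -0.078  0.074]
tape [0.451 0.132 0.064]
w1 [ 0.392 -0.03   0.003]
w2 [ 0.308 -0.154  0.003]
black [ 0.345 -0.408  0.208]
blackEdge [ 0.467 -0.477  0.122]
gap [ 0.541 -0.096  0.007]
blue 1332 [ 0.411 -0.205  0.001] [ 0.601 -0.036  0.072]
base rect ((506.53692626953125, -121.05381774902344), (196.74737548828125, 67.87442016601562), 38.36382293701172)
red 32 [ 0.4499 -0.1586  0.0752]
0.006 2 [ 0.4882 -0.361   0.0064] (array([ 0.486, -0.364,  0.006]), array([ 0.491, -0.358,  0.006]))
0.014 28 [ 0.5141 -0.3526  0.0229] (array([ 0.503, -0.365,  0.018]), array([ 0.525, -0.345,  0.025]))
0.027 19 [ 0.5138 -0.3536  0.0404] (array([ 0.508, -0.362,  0.027]), array([ 0.522, -0.349,  0.05 ]))
0.05 15 [ 0.514  -0.3551  0.055 ] (array([ 0.509, -0.359,  0.05 ]), array([ 0.519, -0.351,  0.062]))
scene cam [ 0.178 -0.471  0.874]
plug [ 0.507 -0.36   0.036]
knob [ 0.455 -0.161  0.075]
carton [ 0.621 -0.281  0.072]
fixj [ 0.557 -0.085  0.021]
black [ 0.309 -0.418  0.399]
blue 987 [ 0.421 -0.207  0.001] [0.876 1.188 0.048]
base rect ((671.3670654296875, 475.628662109375), (1433.2755126953125, 130.13970947265625), 76.18421936035156)
red 283 [0.7153 0.4302 0.1405]
0.006 1 [ 0.5084 -0.3579  0.0065] (array([ 0.508, -0.358,  0.007]), array([ 0.508, -0.358,  0.007]))
0.014 31 [ 0.5093 -0.358   0.0233] (array([ 0.503, -0.367,  0.021]), array([ 0.522, -0.347,  0.025]))
0.027 32 [ 0.509  -0.3583  0.0405] (array([ 0.505, -0.364,  0.028]), array([ 0.517, -0.349,  0.05 ]))
0.05 18 [ 0.5119 -0.3583  0.0557] (array([ 0.507, -0.363,  0.05 ]), array([ 0.515, -0.354,  0.062]))
```

```bash
cat >> h.py <<'E'
def ax():
    s=state();return R.from_quat(s['eef_rot']).as_matrix(),np.array(s['eef_pos'])
def to(x,y,z,yaw=None,q=None):
    "normalised shift/spin to reach world TCP xyz with closing axis (tool y) at yaw degrees; uses measured pose"
    A,p=ax(); d=A.T@(np.array([x,y,z])-p)/.5
    cur=np.degrees(np.arctan2(A[1,1],A[0,1])); t=0 if yaw is None else (cur-yaw+90)%180-90
    print('shift',d.round(4),'spin',round(t/120,4),'yaw now',round(cur,2))
E
python3 - <<'E'
from h import *
print(np.round(camera_params('wrist')['T_tool_cam'],3))
to(.45,.1,.32);to(.50,-.32,.26,38.4)
rgb,W,M,p=cloud('scene')
rgb2,W2,M,p=cloud('top')
for z0 in (.05,.15,.25,.35,.45):
    q=np.concatenate([W.reshape(-1,3),W2.reshape(-1,3)]);q=q[(abs(q[:,2]-z0)<.05)&(q[:,1]<-.33)&(q[:,0]<.8)&(q[:,0]>.1)&~(np.hypot(q[:,0]-.51,q[:,1]+.357)<.03)]
    t=q[:,0]*(-.573)+-q[:,1]*.82
    if len(q): i=np.argmax(q[:,1]);print(z0,len(q),'max y',q[i].round(3),'min off line',t.min().round(3),q[np.argmin(t)].round(3))
E
```

```text
[[-0.     0.952  0.308  0.078]
 [ 1.     0.     0.001  0.   ]
 [ 0.001  0.308 -0.952 -0.125]
 [ 0.     0.     0.     1.   ]]
shift [-0.8142 -0.817  -0.1436] spin 0.0 yaw now 74.54
shift [-1.1345 -1.5999 -0.0231] spin 0.3012 yaw now 74.54
0.05 10636 max y [ 0.486 -0.33   0.003] min off line -0.156 [ 0.746 -0.331  0.081]
0.15 9787 max y [ 0.743 -0.33   0.17 ] min off line -0.157 [ 0.746 -0.33   0.116]
0.25 12765 max y [ 0.745 -0.33   0.226] min off line -0.156 [ 0.746 -0.33   0.252]
0.35 40560 max y [ 0.192 -0.33   0.384] min off line -0.157 [ 0.746 -0.33   0.398]
0.45 12645 max y [ 0.743 -0.33   0.452] min off line -0.157 [ 0.746 -0.33   0.402]
```

Run:
```python
from h import *
for n in ('scene','top'):
    rgb,W,M,p=cloud(n)
    m=(W[...,2]>.06)&(W[...,1]<-.3)&(W[...,0]<.72)&(W[...,0]>0)
    m&=rgb.max(-1)<110
    q=W[m]
    for x0 in np.arange(.1,.7,.1):
        k=q[abs(q[:,0]-x0)<.05]
        if len(k):
            for lo,hi in ((.06,.15),(.15,.25),(.25,.33),(.33,.5)):
                g=k[(k[:,2]>lo)&(k[:,2]<hi)]
                if len(g)>5: print(n,round(x0,1),lo,hi,len(g),'ymax',np.percentile(g[:,1],99).round(3),'zmax',g[:,2].max().round(3))
```

```text
scene 0.1 0.33 0.5 7 ymax -0.301 zmax 0.348
scene 0.2 0.33 0.5 3819 ymax -0.306 zmax 0.4
scene 0.3 0.33 0.5 8355 ymax -0.364 zmax 0.403
scene 0.4 0.33 0.5 7191 ymax -0.422 zmax 0.401
scene 0.5 0.06 0.15 533 ymax -0.664 zmax 0.15
scene 0.5 0.15 0.25 920 ymax -0.49 zmax 0.25
scene 0.5 0.25 0.33 768 ymax -0.489 zmax 0.33
scene 0.5 0.33 0.5 3928 ymax -0.459 zmax 0.5
scene 0.6 0.06 0.15 1732 ymax -0.545 zmax 0.15
scene 0.6 0.15 0.25 2848 ymax -0.531 zmax 0.25
scene 0.6 0.25 0.33 2084 ymax -0.491 zmax 0.33
scene 0.6 0.33 0.5 961 ymax -0.438 zmax 0.5
top 0.2 0.06 0.15 562 ymax -0.301 zmax 0.15
top 0.2 0.15 0.25 714 ymax -0.303 zmax 0.25
top 0.2 0.25 0.33 473 ymax -0.32 zmax 0.33
top 0.2 0.33 0.5 712 ymax -0.336 zmax 0.4
top 0.3 0.06 0.15 620 ymax -0.352 zmax 0.15
top 0.3 0.15 0.25 977 ymax -0.352 zmax 0.25
top 0.3 0.25 0.33 999 ymax -0.352 zmax 0.329
top 0.3 0.33 0.5 2642 ymax -0.353 zmax 0.402
top 0.4 0.06 0.15 607 ymax -0.41 zmax 0.15
top 0.4 0.15 0.25 933 ymax -0.41 zmax 0.25
top 0.4 0.25 0.33 1000 ymax -0.41 zmax 0.33
top 0.4 0.33 0.5 2540 ymax -0.411 zmax 0.401
top 0.5 0.06 0.15 639 ymax -0.468 zmax 0.15
top 0.5 0.15 0.25 488 ymax -0.468 zmax 0.25
top 0.5 0.25 0.33 489 ymax -0.467 zmax 0.33
top 0.5 0.33 0.5 898 ymax -0.461 zmax 0.5
top 0.6 0.06 0.15 588 ymax -0.487 zmax 0.15
top 0.6 0.15 0.25 738 ymax -0.487 zmax 0.25
top 0.6 0.25 0.33 844 ymax -0.488 zmax 0.33
top 0.6 0.33 0.5 1305 ymax -0.438 zmax 0.5
```

Request:
play_rows:
  increments:
    - [0.5,[-0.4,-0.4,-0.14],0]
    - [0.5,[-0.814,-0.817,-0.144],0]
    - [0.5,[-0.814,-0.817,-0.144],0]
    - [0.5,[-0.814,-0.817,-0.144],0.1]
    - [0.5,[-0.814,-0.817,-0.144],0.2]
    - [0.5,[-0.814,-0.817,-0.144],0.3]
    - [0.5,[-0.814,-0.817,-0.144],0.301]
    - [0.5,[-0.814,-0.817,-0.144],0.301]
    - [0.5,[-0.814,-0.817,-0.144],0.301]
    - [0.5,[-0.814,-0.817,-0.144],0.301]
    - [0.5,[-0.814,-0.817,-0.144],0.301]
    - [0.5,[-0.814,-0.817,-0.144],0.301]
    - [0.5,[-0.814,-0.817,-0.144],0.301]
    - [0.5,[-0.814,-0.817,-0.144],0.301]

```text
clock: 2.15
eef_pos: [0.4497, 0.1009, 0.3203]
eef_rot: [0.435, 0.901, -0.0, -0.0]
force: [-0.3, -0.4, 0.3]
opening: 0.0429
finger_force: 0.0
```

Run:
```python
from h import *
print(state()['joint_positions'],ax()[1]);to(.514,-.13,.30,38.4);to(.511,-.357,.2,38.4)
```

```text
[ 9.09345498e-02  1.86694216e-01  1.61995575e+00  1.33805124e-05
  1.33498000e+00 -5.80890525e-01] [0.44966836 0.1008549  0.32026963]
shift [-0.4415 -0.1867  0.0405] spin 0.0008 yaw now 38.49
shift [-0.7931 -0.4739  0.2405] spin 0.0008 yaw now 38.49
```

Request:
play_rows:
  increments:
    - [0.5,[-0.22,-0.09,0.04],0]
    - [0.5,[-0.4415,-0.187,0.04],0]
    - [0.5,[-0.4415,-0.187,0.04],0]
    - [0.5,[-0.4415,-0.187,0.04],0]
    - [0.5,[-0.4415,-0.187,0.04],0]
    - [0.5,[-0.4415,-0.187,0.04],0]
    - [0.5,[-0.4415,-0.187,0.04],0]

```text
clock: 3.02
eef_pos: [0.5137, -0.1297, 0.3004]
eef_rot: [0.434, 0.901, 0.0, -0.0]
force: [-0.2, 0.2, 0.5]
opening: 0.043
finger_force: 0.0
```

Run:
```python
from h import *
rgb,W,M,p=cloud('wrist'); save('pics/w1.png',rgb,1.5); np.savez('w1.npz',rgb=rgb,W=W,M=M,p=p)
print(M[:3,3]); to(.511,-.357,.2,38.4)
```

```text
[ 0.46560281 -0.06799109  0.42527087]
shift [-0.3523 -0.2874  0.2009] spin 0.0009 yaw now 38.51
```

View pics/w1.png

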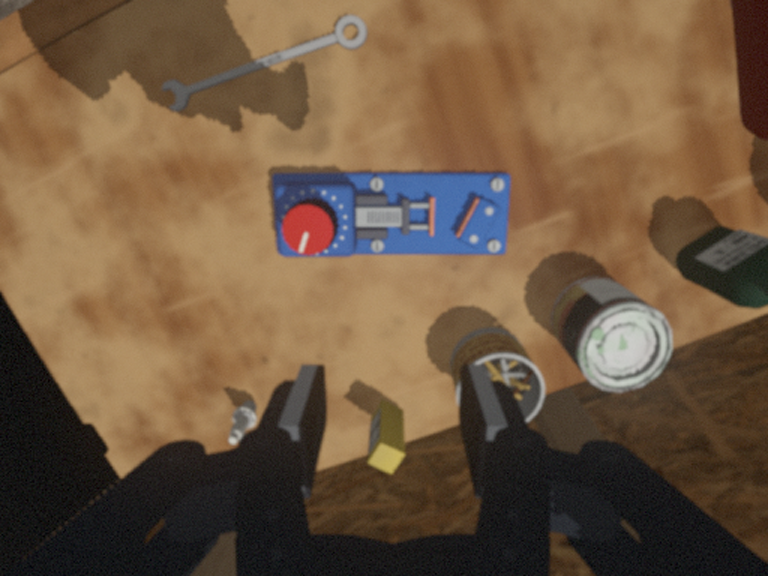

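The wrist view shows the clamp at (275–510,172–255) with the knob at (308,228). The moving jaw's copper face is at x≈432, and the fixed jaw, which looks tilted, runs from (480,198) to (460,235). The plug is at (242,422).

Run:
```python
from h import *
z=np.load('w1.npz');rgb,W,M,p=z['rgb'],z['W'],z['M'],z['p']
hsv=cv2.cvtColor(rgb,cv2.COLOR_RGB2HSV)
roi=np.zeros((384,512),bool);roi[112:175,180:345]=1
def plane(m,h):
    d=np.stack([p[...,0],-p[...,1],-np.ones(p.shape[:2])],-1)@M[:3,:3].T
    return (M[:3,3]+d*((h-M[2,3])/d[...,2])[...,None])[m]
blue=roi&(hsv[...,0]>100)&(hsv[...,0]<125)&(hsv[...,1]>140)&(W[...,2]<.014)&(W[...,2]>.003)
fill=cv2.morphologyEx(blue.astype(np.uint8),cv2.MORPH_OPEN,np.ones((3,3)))>0
b=plane(fill,.008);r=cv2.minAreaRect(b[:,:2].astype(np.float32)*1000);print('base',r)
print('blue top z',np.median(W[fill][:,2]))
th=np.radians(r[2]); 
if r[1][0]<r[1][1]: th-=np.pi/2
yv=np.array([np.cos(th),np.sin(th)]); xv=np.array([yv[1],-yv[0]]); c=np.array(r[0])/1000
print('yaw of clamp y',np.degrees(th))
def cl(q): return np.stack([(q[...,:2]-c)@xv,(q[...,:2]-c)@yv,q[...,2]],-1)
cop=roi&((hsv[...,0]<16)|(hsv[...,0]>172))&(hsv[...,1]>90)&(W[...,2]<.03)
n,l,st,ce=cv2.connectedComponentsWithStats(cop.astype(np.uint8))
for i in range(1,n):
    if st[i,4]>15:
        q=cl(plane(l==i,.02)); k=cl(W[l==i]);print('copper',st[i],'planes',q.mean(0).round(4),q.min(0).round(4),q.max(0).round(4),'depth z',np.median(k[:,2]).round(4)); print('  rect',cv2.minAreaRect(q[:,:2].astype(np.float32)*1000))
red=roi&((hsv[...,0]<8)|(hsv[...,0]>172))&(hsv[...,1]>170)&(W[...,2]>.06)
a=red.astype(np.uint8);ct=max(cv2.findContours(a,0,2)[0],key=cv2.contourArea)
mm=np.zeros_like(a);cv2.fillConvexPoly(mm,cv2.convexHull(ct),1)
q=plane(mm>0,.076).mean(0);print('knob world',q.round(4),'clamp',cl(q).round(4))
for y in (.048,.049):
    print('gap',y,(c+yv*y).round(4),' knob expected',(c-yv*.06).round(4))
# jaw top profile by depth in clamp frame
k=cl(W[roi]);s=(k[:,2]>.012)&(k[:,2]<.026)&(k[:,1]>.0)
for y in np.arange(.0,.1,.006):
    g=k[s&(abs(k[:,1]-y)<.003)]
    if len(g)>2: print(y.round(3),len(g),'x',g[:,0].min().round(3),g[:,0].max().round(3),'z',np.median(g[:,2]).round(3))
np.savez('clamp.npz',c=c,xv=xv,yv=yv)
```

```text
base ((542.61865234375, -92.63601684570312), (100.99407958984375, 63.81791687011719), 38.73204040527344)
blue top z 0.007149364157448296
yaw of clamp y 38.73204040527344
copper [180 112  11   4  21] planes [-0.0385 -0.1376  0.02  ] [-0.0398 -0.1433  0.02  ] [-0.0362 -0.1309  0.02  ] depth z -0.0004
  rect ((-37.93333053588867, -137.0853729248047), (12.35299301147461, 3.5655324459075928), 89.18791961669922)
copper [202 112  25   2  44] planes [-0.0386 -0.1008  0.02  ] [-0.0394 -0.1164  0.02  ] [-0.038  -0.0874  0.02  ] depth z -0.0006
  rect ((-38.69607925415039, -101.91970825195312), (28.978132247924805, 1.1930421590805054), 89.41057586669922)
copper [238 112  30   2  45] planes [-0.0382 -0.0565  0.02  ] [-0.039 -0.073  0.02 ] [-0.0377 -0.0382  0.02  ] depth z -0.0007
  rect ((-38.33794021606445, -55.62982177734375), (34.807308197021484, 1.1967099905014038), 89.69613647460938)
copper [269 112  76  63 508] planes [-0.0056  0.0404  0.02  ] [-0.039  -0.0358  0.02  ] [0.0382 0.0595 0.02  ] depth z -0.0008
  rect ((-0.3116607666015625, 11.857074737548828), (77.20869445800781, 95.229568481
[... 475 characters left out ...]
9922), 63.772483825683594)
copper [291 171  28   4  98] planes [0.036  0.0094 0.02  ] [ 0.0341 -0.0079  0.02  ] [0.0381 0.0263 0.02  ] depth z -0.0006
  rect ((36.14604187011719, 9.219532012939453), (34.25675582885742, 3.914684295654297), 89.85861206054688)
knob world [ 0.4596 -0.1575  0.076 ] clamp [-0.0013 -0.1054  0.076 ]
gap 0.048 [ 0.5801 -0.0626]  knob expected [ 0.4958 -0.1302]
gap 0.049 [ 0.5808 -0.062 ]  knob expected [ 0.4958 -0.1302]
0.006 3 x 0.015 0.017 z 0.018
0.012 54 x 0.004 0.022 z 0.018
0.018 116 x -0.009 0.024 z 0.019
0.024 163 x -0.015 0.027 z 0.019
0.03 144 x -0.015 0.027 z 0.019
0.036 88 x -0.026 0.03 z 0.019
0.042 34 x -0.029 0.031 z 0.017
0.048 3 x -0.025 0.03 z 0.013
```

Request:
play_rows:
  increments:
    - [0.6,[-0.18,-0.14,0],0]
    - [0.6,[-0.352,-0.287,0.2],0]
    - [0.6,[-0.352,-0.287,0.26],0]
    - [0.6,[-0.352,-0.287,0.26],0]
    - [0.6,[-0.352,-0.287,0.26],0]
    - [0.6,[-0.352,-0.287,0.26],0]
    - [0.6,[-0.352,-0.287,0.26],0]
    - [0.6,[-0.352,-0.287,0.26],0]

```text
clock: 4.08
eef_pos: [0.5116, -0.357, 0.1717]
eef_rot: [0.434, 0.901, -0.0, 0.001]
force: [0.2, 0.5, 0.2]
opening: 0.0514
finger_force: 0.0
```

Run:
```python
from h import *
rgb,W,M,p=cloud('wrist'); save('pics/w2.png',rgb,1.2); A,q=ax();print(q,state()['force'])
m=(np.hypot(W[...,0]-.511,W[...,1]+.357)<.03)&(W[...,2]>.008)&(W[...,2]<.066)
for lo,hi in ((.008,.014),(.014,.027),(.027,.05),(.05,.066)):
    k=W[m&(W[...,2]>lo)&(W[...,2]<hi)]
    if len(k): r=cv2.minEnclosingCircle(k[:,:2].astype(np.float32)*1000);print(lo,len(k),k.mean(0).round(4),np.round(r[0],1),round(r[1],1))
vis=m.astype(np.uint8);ys,xs=np.nonzero(m);print(xs.min(),xs.max(),ys.min(),ys.max())
```

```text
[ 0.51147707 -0.3571386   0.17149098] [ 0.50054538  0.10210316 -0.40680663]
0.014 312 [ 0.5133 -0.3548  0.0227] [ 515.7 -357.5] 11.5
0.027 177 [ 0.5132 -0.3547  0.0424] [ 515.4 -357. ] 6.3
0.05 104 [ 0.5151 -0.3568  0.0552] [ 515.3 -357.4] 4.9
251 277 172 202
```

View pics/w2.png

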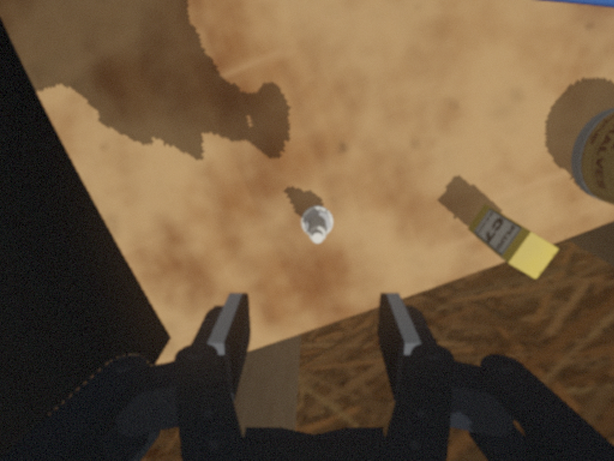

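The plug is at (315,225), midway between the fingers. I'll descend, close and lift.

Request:
play_rows:
  increments:
    - [0.6,[-0.004,0.005,0.1],0]
    - [0.6,[-0.004,0.005,0.17],0]
    - [0.6,[-0.004,0.005,0.22],0]
    - [0.6,[-0.004,0.005,0.247],0]
    - [0.6,[-0.004,0.005,0.247],0]
    - [0.6,[-0.004,0.005,0.247],0]
    - [0.2,[-0.004,0.005,0.247],0]
    - [0,[-0.004,0.005,0.247],0]
    - [0,[-0.004,0.005,0.247],0]
    - [0,[-0.004,0.005,0.247],0]
    - [0,[-0.004,0.005,0.247],0]
    - [0,[-0.004,0.005,0.247],0]

```text
clock: 5.62
eef_pos: [0.5143, -0.3582, 0.0474]
eef_rot: [0.435, 0.9, -0.0, 0.001]
force: [-0.8, -0.0, 6.0]
opening: 0.009
finger_force: 58.7
```

Request:
play_rows:
  increments:
    - [0,[0,0,-0.04],0]
    - [0,[0,0,-0.12],0]
    - [0,[0,0,-0.246],0]
    - [0,[0.1,0.1,-0.246],0]
    - [0,[0.2,0.2,-0.246],0]
    - [0,[0.3,0.3,-0.246],0]
    - [0,[0.381,0.385,-0.246],0]
    - [0,[0.381,0.385,-0.246],0]
    - [0,[0.381,0.385,-0.246],0]
    - [0,[0.381,0.385,-0.246],0]
    - [0,[0.381,0.385,-0.246],0]

```text
clock: 7.0
eef_pos: [0.5464, -0.0904, 0.1697]
eef_rot: [0.436, 0.9, -0.0, 0.0]
force: [-0.2, -0.4, -0.2]
opening: 0.0088
finger_force: 58.8
```

Run:
```python
from h import *
rgb,W,M,p=cloud('wrist'); A,q=ax();print(q,state()['opening'],state()['force'])
np.savez('w3.npz',rgb=rgb,W=W,M=M,p=p,q=q)
save('pics/w3.png',rgb,1.5)
```

```text
[ 0.54642555 -0.09026611  0.16973784] 0.008854674084453729 [-0.39228293 -1.03721088  0.42365899]
```

View pics/w3.png

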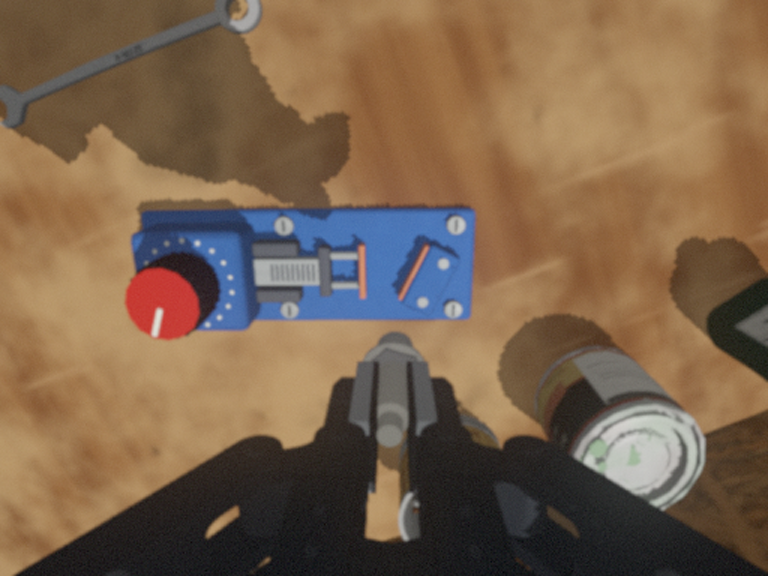

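The plug is held upright at (390,390). The moving copper face is at x≈365 (y 245–298). The fixed copper face slants from (427,246) to (400,299).

Run:
```python
from h import *
z=np.load('w3.npz');rgb,W,M,p,q=[z[k] for k in ('rgb','W','M','p','q')]
A,_=ax()
d=np.stack([p[...,0],-p[...,1],-np.ones(p.shape[:2])],-1)@M[:3,:3].T
P=lambda m,h:(M[:3,3]+d*((h-M[2,3])/d[...,2])[...,None])[m]
T=lambda w:((w-q)@A)*1000   # tool frame mm
hsv=cv2.cvtColor(rgb,cv2.COLOR_RGB2HSV)
roi=np.zeros((384,512),bool);roi[155:205,235:292]=1
cop=roi&((hsv[...,0]<16)|(hsv[...,0]>172))&(hsv[...,1]>100)
n,l,st,ce=cv2.connectedComponentsWithStats(cop.astype(np.uint8))
for i in range(1,n):
    if st[i,4]>20: print('copper',st[i],cv2.minAreaRect(T(P(l==i,.02))[:,:2].astype(np.float32)),T(P(l==i,.02)).mean(0).round(1))
roi[:]=0;roi[135:217,165:320]=1
blue=roi&(hsv[...,0]>100)&(hsv[...,0]<125)&(hsv[...,1]>140)
t=T(P(blue,.008));print('base x lo/hi',np.percentile(t[:,0],[.5,99.5]),'y hi',np.percentile(t[:,1],99.5))
roi[:]=0;roi[170:230,80:140]=1
red=(roi&((hsv[...,0]<8)|(hsv[...,0]>172))&(hsv[...,1]>170)).astype(np.uint8)
mm=np.zeros_like(red);cv2.fillConvexPoly(mm,cv2.convexHull(max(cv2.findContours(red,0,2)[0],key=cv2.contourArea)),1)
k=P(mm>0,.076);print('knob',T(k).mean(0).round(1),k.mean(0).round(4),cv2.minEnclosingCircle(T(k)[:,:2].astype(np.float32)))
# plug in hand: bright grey pixels with depth near the hand
g=np.zeros((384,512),bool);g[215:300,235:285]=1
k=T(W[g]);c=rgb[g].astype(int)
s=(abs(k[:,0])<14)&(abs(k[:,1])<13)&(k[:,2]>-30)&(k[:,2]<55)&(c.min(1)>60)
k=k[s]
for lo,hi in ((-25,-10),(-10,0),(0,17),(18,26),(27,33),(33,50)):
    e=k[(k[:,2]>=lo)&(k[:,2]<hi)]
    if len(e)>3: print(lo,hi,len(e),e.min(0).round(1),e.max(0).round(1))
```

```text
copper [239 163   4  35 100] ((1.1972017288208008, -17.46841049194336), (30.42694664001465, 2.5581116676330566), 1.0072442293167114) [  2.5 -17.1 149.7]
copper [267 164  18  35  94] ((0.4813528060913086, 12.19334602355957), (33.65471649169922, 2.1630499362945557), 26.05497932434082) [  1.1  12.5 149.7]
base x lo/hi [-30.84736582  34.12268624] y hi 46.497618545270164
knob [   1.1 -109.2   93.7] [ 0.4601 -0.1571  0.076 ] ((0.8738411664962769, -109.32843017578125), 18.44098663330078)
-25 -10 439 [ -3.4  -9.8 -24.3] [ 11.7   9.5 -10. ]
-10 0 753 [ -4.8 -10.3 -10. ] [11.1 10.2 -0. ]
0 17 739 [ -8.1 -11.4   0. ] [11.1 11.1 16.9]
18 26 397 [ 3.3 -8.1 18. ] [11.4 10.4 26. ]
27 33 51 [ 4.7 -8.7 27. ] [11.2 10.6 31.3]
33 50 116 [ 1.  -4.7 39.5] [ 6.7  8.3 48.3]
```

Request:
play_rows:
  increments:
    - [0,[0.0015,-0.003,0.08],0]
    - [0,[0.0015,-0.003,0.15],0]
    - [0,[0.0015,-0.003,0.2],0]
    - [0,[0.0015,-0.003,0.215],0]
    - [0,[0.0015,-0.003,0.224],0]
    - [0,[0.0015,-0.003,0.228],0]
    - [0,[0.0015,-0.003,0.228],0]
    - [0,[0.0015,-0.003,0.228],0]

```text
clock: 8.05
eef_pos: [0.5451, -0.0895, 0.0563]
eef_rot: [0.435, 0.9, 0.0, 0.0]
force: [0.3, 0.1, -1.1]
opening: 0.0087
finger_force: 58.8
```

Request:
play_rows:
  increments:
    - [0,[0,0,0.001],0]
    - [0,[0,0,0.002],0]
    - [0,[0,0,0.002],0]

```text
clock: 8.43
eef_pos: [0.5452, -0.0895, 0.0553]
eef_rot: [0.435, 0.9, 0.0, 0.001]
force: [-1.1, 0.3, 8.3]
opening: 0.0093
finger_force: 59.8
```

Request:
play_rows:
  increments:
    - [0.15,[0,0,0],0]
    - [0.2,[0,0,0],0]
    - [0.3,[0,0,0],0]
    - [0.4,[0,0,0],0]
    - [0.4,[0,0,0],0]
    - [0.4,[0,0,0],0]
    - [0.4,[0,0,-0.04],0]
    - [0.4,[0,0,-0.1],0]
    - [0.4,[0,0,-0.2],0]
    - [0.4,[0,0,-0.25],0]
    - [0.4,[0,0,-0.25],0]
    - [0.4,[0,0,-0.25],0]

```text
clock: 9.93
eef_pos: [0.5445, -0.0893, 0.1792]
eef_rot: [0.435, 0.9, -0.0, -0.0]
force: [-0.7, 0.1, -0.9]
opening: 0.0343
finger_force: 0.0
```

Run:
```python
from h import *
rgb,W,M,p=cloud('wrist'); A,q=ax();print(q,state()['joint_positions'].round(3) if hasattr(state()['joint_positions'],'round') else state()['joint_positions'])
save('pics/w4.png',rgb,1.5)
to(.4600,-.1573,.18,38.4)
```

```text
[ 0.54433964 -0.08926579  0.17886119] [-0.271  0.472  1.61  -0.     1.061 -0.941]
shift [-0.0018 -0.2167 -0.0021] spin 0.0002 yaw now 38.42
```

View pics/w4.png

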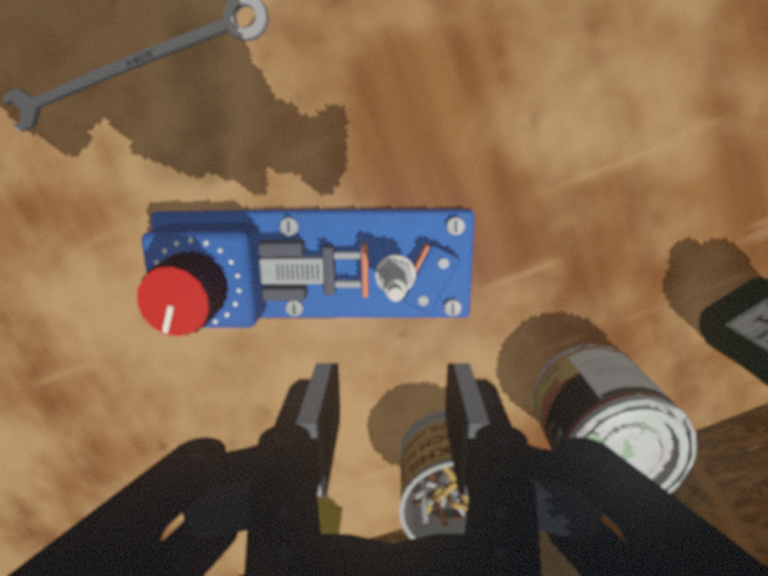

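The plug stands free at (395,275) between the jaws. Next I grip the knob.

Request:
play_rows:
  increments:
    - [0.8,[-0.0018,-0.11,0],0]
    - [0.8,[-0.0018,-0.2167,0],0]
    - [0.8,[-0.0018,-0.2167,0],0]
    - [0.8,[-0.0018,-0.2167,0.08],0]
    - [0.8,[-0.0018,-0.2167,0.16],0]
    - [0.8,[-0.0018,-0.2167,0.21],0]
    - [0.8,[-0.0018,-0.2167,0.24],0]
    - [0.8,[-0.0018,-0.2167,0.24],0]
    - [0.8,[-0.0018,-0.2167,0.24],0]

```text
clock: 11.1
eef_pos: [0.4608, -0.1573, 0.0599]
eef_rot: [0.435, 0.9, 0.0, -0.0]
force: [-0.2, 0.6, 0.4]
opening: 0.0682
finger_force: 0.0
```

```bash
cat > m.py <<'E'
from h import *
s=state();A,q=ax()
print('t',round(s['clock'],2),'yaw',np.degrees(np.arctan2(A[1,1],A[0,1])).round(2),'M',np.round(s['moment'],3),'F',np.round(s['force'],1),'q6',round(s['joint_positions'][5],3),'p',q.round(4),'op',round(s['opening'],4))
E
python3 m.py
```

```text
t 11.1 yaw 38.44 M [0.005 0.006 0.01 ] F [-0.2  0.6  0.4] q6 -1.123 p [ 0.4608 -0.1573  0.0599] op 0.0682
```

Request:
play_rows:
  increments:
    - [0.5,[0,0,0],0]
    - [0.3,[0,0,0],0]
    - [0.3,[0,0,0],0]
    - [0.3,[0,0,0],0]
    - [0.3,[0,0,0],0]
    - [0.3,[0,0,0],0]

```text
clock: 11.85
eef_pos: [0.459, -0.1585, 0.0609]
eef_rot: [0.435, 0.901, -0.001, -0.0]
force: [-22.2, -18.6, 27.7]
opening: 0.0366
finger_force: 56.9
```

```bash
python3 m.py
```

```text
t 11.85 yaw 38.47 M [-3.287  3.624  0.09 ] F [-22.2 -18.6  27.7] q6 -1.123 p [ 0.459  -0.1585  0.0609] op 0.0366
```

Request:
play_rows:
  increments:
    - [0.3,[0,-0.0044,-0.002],0]
    - [0.3,[0,-0.0044,-0.002],0]
    - [0.3,[0,-0.0044,-0.002],0]

```text
clock: 12.22
eef_pos: [0.4587, -0.1588, 0.0612]
eef_rot: [0.435, 0.9, -0.0, 0.0]
force: [-3.8, 0.1, 8.4]
opening: 0.0361
finger_force: 63.1
```

```bash
python3 m.py
```

```text
t 12.22 yaw 38.43 M [-0.135  0.679  0.113] F [-3.8  0.1  8.4] q6 -1.127 p [ 0.4587 -0.1588  0.0612] op 0.0361
```

Request:
play_rows:
  increments:
    - [0.3,[0,0,0],0.0417]
    - [0.3,[0,0,0],0.0417]
    - [0.3,[0,0,0],0.0417]

```text
clock: 12.6
eef_pos: [0.4588, -0.1588, 0.0611]
eef_rot: [0.474, 0.881, -0.0, 0.0]
force: [-4.1, -0.6, 8.9]
opening: 0.0366
finger_force: 63.5
```

```bash
python3 m.py
```

```text
t 12.6 yaw 33.43 M [0.072 0.63  0.204] F [-4.1 -0.6  8.9] q6 -1.04 p [ 0.4588 -0.1588  0.0611] op 0.0366
```

Request:
play_rows:
  increments:
    - [0.3,[0,0,0],0.0417]
    - [0.3,[0,0,0],0.0417]
    - [0.3,[0,0,0],0.0417]

```text
clock: 12.98
eef_pos: [0.4587, -0.1588, 0.0611]
eef_rot: [0.512, 0.859, -0.0, 0.0]
force: [-2.8, 0.2, 8.0]
opening: 0.0365
finger_force: 63.5
```

```bash
python3 m.py
```

```text
t 12.97 yaw 28.42 M [-0.155  0.744 -0.071] F [-2.8  0.2  8. ] q6 -0.952 p [ 0.4587 -0.1588  0.0611] op 0.0365
```

Request:
play_rows:
  increments:
    - [0.3,[0,0,0],0.0417]
    - [0.3,[0,0,0],0.0417]
    - [0.3,[0,0,0],0.0417]

```text
clock: 13.35
eef_pos: [0.4587, -0.1588, 0.0612]
eef_rot: [0.549, 0.836, -0.0, 0.0]
force: [-4.2, -0.7, 9.0]
opening: 0.0365
finger_force: 63.5
```

```bash
python3 m.py
```

```text
t 13.35 yaw 23.4 M [-0.241  0.838 -0.308] F [-4.2 -0.7  9. ] q6 -0.865 p [ 0.4587 -0.1588  0.0612] op 0.0365
```

Request:
play_rows:
  increments:
    - [0.3,[0,0,0],0.0417]
    - [0.3,[0,0,0],0.0417]
    - [0.3,[0,0,0],0.0417]

```text
clock: 13.72
eef_pos: [0.4588, -0.1588, 0.0612]
eef_rot: [0.585, 0.811, -0.0, 0.0]
force: [-2.2, -0.2, 8.1]
opening: 0.0365
finger_force: 63.5
```

```bash
python3 m.py
```

```text
t 13.72 yaw 18.42 M [0.006 0.648 0.108] F [-2.2 -0.2  8.1] q6 -0.777 p [ 0.4588 -0.1588  0.0612] op 0.0365
```

Baseline for the first, free click, at phases 5/10/15/20°: 0.204, −0.071, −0.308, 0.108. That averages about −0.02. On to click 2.

Request:
play_rows:
  increments:
    - [0.3,[0,0,0],0.0417]
    - [0.3,[0,0,0],0.0417]
    - [0.3,[0,0,0],0.0417]

```text
clock: 14.1
eef_pos: [0.4588, -0.1588, 0.0612]
eef_rot: [0.62, 0.785, -0.0, 0.0]
force: [-2.8, 1.0, 8.6]
opening: 0.0367
finger_force: 63.5
```

```bash
python3 m.py
```

```text
t 14.1 yaw 13.42 M [0.016 0.621 0.226] F [-2.8  1.   8.6] q6 -0.69 p [ 0.4588 -0.1588  0.0612] op 0.0367
```

Request:
play_rows:
  increments:
    - [0.3,[0,0,0],0.0417]
    - [0.3,[0,0,0],0.0417]
    - [0.3,[0,0,0],0.0417]

```text
clock: 14.48
eef_pos: [0.4588, -0.1588, 0.0612]
eef_rot: [0.653, 0.757, 0.0, 0.0]
force: [-2.2, 0.1, 8.3]
opening: 0.0363
finger_force: 63.5
```

```bash
python3 m.py
```

```text
t 14.47 yaw 8.4 M [-0.002  0.714 -0.048] F [-2.2  0.1  8.3] q6 -0.603 p [ 0.4588 -0.1588  0.0612] op 0.0363
```

Request:
play_rows:
  increments:
    - [0.3,[0,0,0],0.0417]
    - [0.3,[0,0,0],0.0417]
    - [0.3,[0,0,0],0.0417]

```text
clock: 14.85
eef_pos: [0.4588, -0.1587, 0.0612]
eef_rot: [0.686, 0.728, 0.0, 0.0]
force: [-3.4, 1.3, 8.9]
opening: 0.0367
finger_force: 63.5
```

```bash
python3 m.py
```

```text
t 14.85 yaw 3.38 M [-0.039  0.783 -0.298] F [-3.4  1.3  8.9] q6 -0.515 p [ 0.4588 -0.1587  0.0612] op 0.0367
```

Request:
play_rows:
  increments:
    - [0.3,[0,0,0],0.0417]
    - [0.3,[0,0,0],0.0417]
    - [0.3,[0,0,0],0.0417]

```text
clock: 15.22
eef_pos: [0.4589, -0.1587, 0.0612]
eef_rot: [0.717, 0.697, 0.0, 0.0]
force: [-2.6, 1.9, 7.8]
opening: 0.0362
finger_force: 63.5
```

```bash
python3 m.py
```

```text
t 15.22 yaw -1.6 M [0.163 0.524 0.043] F [-2.6  1.9  7.8] q6 -0.428 p [ 0.4589 -0.1587  0.0612] op 0.0362
```

Request:
play_rows:
  increments:
    - [0.3,[0,0,0],0.0417]
    - [0.3,[0,0,0],0.0417]
    - [0.3,[0,0,0],0.0417]

```text
clock: 15.6
eef_pos: [0.4589, -0.1587, 0.0612]
eef_rot: [0.747, 0.665, 0.0, 0.0]
force: [-2.8, 1.8, 8.2]
opening: 0.0361
finger_force: 63.5
```

```bash
python3 m.py
```

```text
t 15.6 yaw -6.6 M [0.317 0.553 0.228] F [-2.8  1.8  8.2] q6 -0.341 p [ 0.4589 -0.1587  0.0612] op 0.0361
```

Request:
play_rows:
  increments:
    - [0.3,[0,0,0],0.0417]
    - [0.3,[0,0,0],0.0417]
    - [0.3,[0,0,0],0.0417]

```text
clock: 15.98
eef_pos: [0.4589, -0.1587, 0.0612]
eef_rot: [0.775, 0.632, 0.0, 0.0]
force: [-0.6, 1.1, 7.4]
opening: 0.0363
finger_force: 63.5
```

```bash
python3 m.py
```

```text
t 15.97 yaw -11.62 M [ 0.222  0.604 -0.113] F [-0.6  1.1  7.4] q6 -0.253 p [ 0.4589 -0.1587  0.0612] op 0.0363
```

Request:
play_rows:
  increments:
    - [0.3,[0,0,0],0.0417]
    - [0.3,[0,0,0],0.0417]
    - [0.3,[0,0,0],0.0417]

```text
clock: 16.35
eef_pos: [0.4589, -0.1588, 0.0612]
eef_rot: [0.802, 0.597, 0.0, 0.0]
force: [-1.2, 0.9, 7.9]
opening: 0.0367
finger_force: 63.5
```

```bash
python3 m.py
```

```text
t 16.35 yaw -16.64 M [ 0.151  0.653 -0.309] F [-1.2  0.9  7.9] q6 -0.166 p [ 0.4589 -0.1588  0.0612] op 0.0367
```

Request:
play_rows:
  increments:
    - [0.3,[0,0,0],0.0417]
    - [0.3,[0,0,0],0.0417]
    - [0.3,[0,0,0],0.0417]

```text
clock: 16.73
eef_pos: [0.459, -0.1587, 0.0612]
eef_rot: [0.827, 0.562, 0.0, 0.0]
force: [-0.8, 1.7, 7.7]
opening: 0.0368
finger_force: 63.5
```

```bash
python3 m.py
```

```text
t 16.73 yaw -21.62 M [0.334 0.476 0.073] F [-0.8  1.7  7.7] q6 -0.079 p [ 0.459  -0.1587  0.0612] op 0.0368
```

Click 3 averages −0.03, so it was free too. Click 4 next.

Request:
play_rows:
  increments:
    - [0.3,[0,0,0],0.0417]
    - [0.3,[0,0,0],0.0417]
    - [0.3,[0,0,0],0.0417]

```text
clock: 17.1
eef_pos: [0.459, -0.1587, 0.0612]
eef_rot: [0.851, 0.525, 0.0, 0.0]
force: [-2.1, 1.9, 9.1]
opening: 0.0364
finger_force: 63.4
```

```bash
python3 m.py
```

```text
t 17.1 yaw -26.62 M [0.392 0.412 0.136] F [-2.1  1.9  9.1] q6 0.009 p [ 0.459  -0.1587  0.0612] op 0.0364
```

Request:
play_rows:
  increments:
    - [0.3,[0,0,0],0.0417]
    - [0.3,[0,0,0],0.0417]
    - [0.3,[0,0,0],0.0417]

```text
clock: 17.48
eef_pos: [0.459, -0.1588, 0.0612]
eef_rot: [0.873, 0.488, 0.0, 0.0]
force: [-1.4, 0.5, 7.9]
opening: 0.0362
finger_force: 63.4
```

```bash
python3 m.py
```

```text
t 17.48 yaw -31.64 M [ 0.337  0.547 -0.07 ] F [-1.4  0.5  7.9] q6 0.096 p [ 0.459  -0.1588  0.0612] op 0.0362
```

Request:
play_rows:
  increments:
    - [0.3,[0,0,0],0.0417]
    - [0.3,[0,0,0],0.0417]
    - [0.3,[0,0,0],0.0417]

```text
clock: 17.85
eef_pos: [0.459, -0.1588, 0.0612]
eef_rot: [0.894, 0.449, 0.0, 0.0]
force: [-0.1, 1.8, 7.3]
opening: 0.0362
finger_force: 63.4
```

```bash
python3 m.py
```

```text
t 17.85 yaw -36.66 M [ 0.292  0.528 -0.313] F [-0.1  1.8  7.3] q6 0.184 p [ 0.459  -0.1588  0.0612] op 0.0362
```

Request:
play_rows:
  increments:
    - [0.3,[0,0,0],0.0417]
    - [0.3,[0,0,0],0.0417]
    - [0.3,[0,0,0],0.0417]

```text
clock: 18.23
eef_pos: [0.4591, -0.1588, 0.0612]
eef_rot: [0.912, 0.41, 0.0, 0.0]
force: [0.4, 2.1, 7.9]
opening: 0.0364
finger_force: 63.4
```

```bash
python3 m.py
```

```text
t 18.23 yaw -41.63 M [0.416 0.35  0.067] F [0.4 2.1 7.9] q6 0.271 p [ 0.4591 -0.1588  0.0612] op 0.0364
```

Click 4 averages −0.045: still free. Click 5 should be the one that meets the plug.

Request:
play_rows:
  increments:
    - [0.3,[0,0,0],0.0417]
    - [0.3,[0,0,0],0.0417]
    - [0.3,[0,0,0],0.0417]

```text
clock: 18.6
eef_pos: [0.4591, -0.1588, 0.0612]
eef_rot: [0.929, 0.369, 0.0, 0.0]
force: [-0.4, 1.0, 6.8]
opening: 0.0363
finger_force: 63.4
```

```bash
python3 m.py
```

```text
t 18.6 yaw -46.63 M [0.42  0.288 0.206] F [-0.4  1.   6.8] q6 0.358 p [ 0.4591 -0.1588  0.0612] op 0.0363
```

Request:
play_rows:
  increments:
    - [0.3,[0,0,0],0.0417]
    - [0.3,[0,0,0],0.0417]
    - [0.3,[0,0,0],0.0417]

```text
clock: 18.98
eef_pos: [0.4591, -0.1588, 0.0612]
eef_rot: [0.945, 0.328, 0.0, 0.0]
force: [0.4, 0.4, 6.6]
opening: 0.0367
finger_force: 63.4
```

```bash
python3 m.py
```

```text
t 18.98 yaw -51.65 M [ 0.345  0.382 -0.072] F [0.4 0.4 6.6] q6 0.445 p [ 0.4591 -0.1588  0.0612] op 0.0367
```

Request:
play_rows:
  increments:
    - [0.3,[0,0,0],0.0417]
    - [0.3,[0,0,0],0.0417]
    - [0.3,[0,0,0],0.0417]

```text
clock: 19.35
eef_pos: [0.4591, -0.1588, 0.0612]
eef_rot: [0.958, 0.287, 0.0, 0.0]
force: [-0.7, 1.7, 6.2]
opening: 0.0364
finger_force: 63.4
```

```bash
python3 m.py
```

```text
t 19.35 yaw -56.67 M [ 0.308  0.374 -0.25 ] F [-0.7  1.7  6.2] q6 0.533 p [ 0.4591 -0.1588  0.0612] op 0.0364
```

Request:
play_rows:
  increments:
    - [0.3,[0,0,0],0.0417]
    - [0.3,[0,0,0],0.0417]
    - [0.3,[0,0,0],0.0417]

```text
clock: 19.73
eef_pos: [0.4592, -0.1589, 0.0612]
eef_rot: [0.97, 0.245, 0.0, 0.0]
force: [-0.0, 1.4, 6.9]
opening: 0.0367
finger_force: 63.4
```

```bash
python3 m.py
python3 - <<'E'
from h import *
a=grab_frame('scene')[0];b=grab_frame('top')[0]
k=np.vstack([cv2.resize(a[180:300,190:290],(500,600))]) 
j=cv2.resize(b[175:275,215:300],(300,353)); o=np.zeros((600,800,3),np.uint8);o[:,:500]=k;o[:353,500:]=j
save('pics/c5.png',o)
E
```

```text
t 19.73 yaw -61.65 M [0.395 0.271 0.123] F [-0.   1.4  6.9] q6 0.62 p [ 0.4592 -0.1589  0.0612] op 0.0367
```

View pics/c5.png

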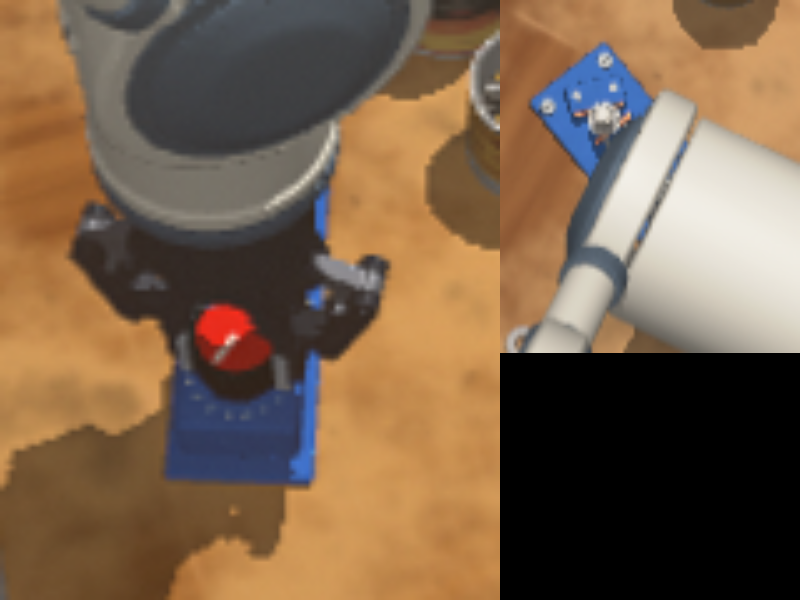

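The scene crop shows the hand on the knob at (235,335). The top crop shows the plug standing at (603,118), close to both copper faces. The torque rise isn't clear yet, so I'll average readings here.

```bash
cat > a.py <<'E'
from h import *
v=[]
for i in range(8):
    v.append(state()['moment'][2]); grab_frame('top')
print('Mz mean',np.mean(v).round(4),'sd',np.std(v).round(4),'t',state()['clock'])
E
python3 a.py
```

```text
Mz mean 0.1672 sd 0.0301 t 20.225
```

Request:
play_rows:
  increments:
    - [0.3,[0,0,0],0.0417]
    - [0.3,[0,0,0],0.0417]
    - [0.3,[0,0,0],0.0417]

```text
clock: 20.6
eef_pos: [0.4592, -0.1588, 0.0612]
eef_rot: [0.979, 0.202, 0.0, 0.0]
force: [-0.1, 1.5, 7.4]
opening: 0.0364
finger_force: 63.3
```

```bash
python3 m.py; python3 a.py
```

```text
t 20.6 yaw -66.65 M [0.483 0.234 0.32 ] F [-0.1  1.5  7.4] q6 0.707 p [ 0.4592 -0.1588  0.0612] op 0.0364
Mz mean 0.2879 sd 0.0191 t 21.0
```

Phase 20 now averages 0.167 against a free baseline of 0.08. The +0.087 rise makes click 5 the click of first resistance. I finish clicks 6, 7 and 8, checking each.

Request:
play_rows:
  increments:
    - [0.3,[0,0,0],0.0417]
    - [0.3,[0,0,0],0.0833]
    - [0.3,[0,0,0],0.125]
    - [0.3,[0,0,0],0.125]
    - [0.3,[0,0,0],0.125]

```text
clock: 21.62
eef_pos: [0.4593, -0.1589, 0.0612]
eef_rot: [0.997, 0.073, 0.0, 0.0]
force: [-0.1, 0.2, 5.2]
opening: 0.0366
finger_force: 63.3
```

```bash
python3 m.py; python3 a.py
```

```text
t 21.62 yaw -81.65 M [0.279 0.201 0.203] F [-0.1  0.2  5.2] q6 0.969 p [ 0.4593 -0.1589  0.0612] op 0.0366
Mz mean 0.2444 sd 0.0216 t 22.025
```

Request:
play_rows:
  increments:
    - [0.3,[0,0,0],0.0417]
    - [0.3,[0,0,0],0.0833]
    - [0.3,[0,0,0],0.125]
    - [0.3,[0,0,0],0.1667]
    - [0.3,[0,0,0],0.1667]
    - [0.3,[0,0,0],0.1667]

```text
clock: 22.78
eef_pos: [0.4593, -0.159, 0.0612]
eef_rot: [0.995, -0.102, 0.001, 0.0]
force: [-0.1, -1.1, 5.9]
opening: 0.0367
finger_force: 63.3
```

```bash
python3 m.py; python3 a.py
```

```text
t 22.77 yaw -101.65 M [0.084 0.127 0.234] F [-0.1 -1.1  5.9] q6 1.318 p [ 0.4593 -0.159   0.0612] op 0.0367
Mz mean 0.2686 sd 0.027 t 23.175
```

The steps (+0.087, then +0.077, then +0.025) don't clearly say whether click 5 or 6 was first. The pad's spring compression is visible, so I'll let go, lift and measure it.

Request:
play_rows:
  increments:
    - [0.5,[0,0,0],0]
    - [0.7,[0,0,0],0]
    - [0.8,[0,0,0],0]
    - [0.8,[0,0,0],0]
    - [0.8,[0,0,-0.05],0]
    - [0.8,[0,0,-0.12],0]
    - [0.8,[0,0,-0.2],0]
    - [0.8,[0,0,-0.2],0]
    - [0.8,[0,0,-0.2],0]

```text
clock: 24.3
eef_pos: [0.4586, -0.1587, 0.1605]
eef_rot: [0.995, -0.102, -0.0, -0.0]
force: [-0.6, -0.1, 0.3]
opening: 0.0685
finger_force: 0.0
```

```bash
python3 m.py
python3 - <<'E'
from h import *
rgb,W,M,p=cloud('wrist'); A,q=ax(); np.savez('w5.npz',rgb=rgb,W=W,M=M,p=p,q=q)
yv=np.array([np.cos(np.radians(38.6)),np.sin(np.radians(38.6))]);xv=np.array([yv[1],-yv[0]]);k=np.array([.4601,-.1571])
# rectified metric map at z=.02: rows clamp x -40..40, cols clamp y (from knob) 0..170 mm ; 4 px/mm
def rect(rgb,M,n,h=.02):
    c=camera_params('wrist');s=4
    yy,xx=np.meshgrid(np.arange(10,170,1/s),np.arange(40,-40,-1/s))
    P=np.stack([k[0]+(yy*yv[0]+xx*xv[0])/1000,k[1]+(yy*yv[1]+xx*xv[1])/1000,np.full(yy.shape,h)],-1)
    C=(P-M[:3,3])@M[:3,:3]; a,b=C[...,0]/-C[...,2],-C[...,1]/-C[...,2]; f=1+c['k1']*(a*a+b*b)
    return cv2.remap(rgb,(c['fx']*a*f+c['cx']).astype(np.float32),(c['fy']*b*f+c['cy']).astype(np.float32),cv2.INTER_CUBIC)
z=np.load('w3.npz'); o=np.vstack([rect(z['rgb'],z['M'],'a')[20:300],rect(rgb,M,'b')[20:300]]);save('pics/r5.png',o);print(o.shape)
E
```

```text
t 24.3 yaw -101.66 M [-0.023  0.001  0.013] F [-0.6 -0.1  0.3] q6 1.318 p [ 0.4586 -0.1587  0.1605] op 0.0685
(560, 640, 3)
```

View pics/r5.png

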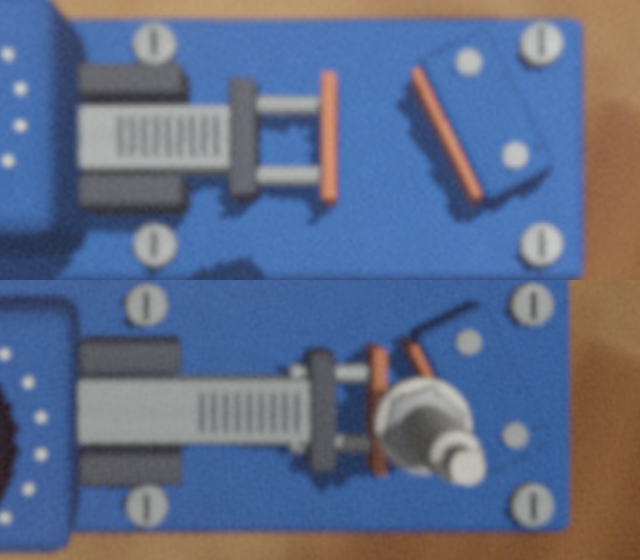

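The rectified maps (4 px/mm) show the rod between block and pad shrinking from 257→320 px to 335→370 px, which is about 7 mm of compression. That falls between the two hypotheses, so I'll measure it to sub-pixel accuracy from several frames, and locate the plug too.

```bash
cat > rl.py <<'E'
from h import *
yv=np.array([np.cos(np.radians(38.6)),np.sin(np.radians(38.6))]);xv=np.array([yv[1],-yv[0]]);k=np.array([.4601,-.1571])
c=camera_params('wrist')
def rect(rgb,M,h=.02,s=4):
    yy,xx=np.meshgrid(np.arange(10,170,1/s),np.arange(40,-40,-1/s))
    P=np.stack([k[0]+(yy*yv[0]+xx*xv[0])/1000,k[1]+(yy*yv[1]+xx*xv[1])/1000,np.full(yy.shape,h)],-1)
    C=(P-M[:3,3])@M[:3,:3]; a,b=C[...,0]/-C[...,2],-C[...,1]/-C[...,2]; f=1+c['k1']*(a*a+b*b)
    return cv2.remap(rgb,(c['fx']*a*f+c['cx']).astype(np.float32),(c['fy']*b*f+c['cy']).astype(np.float32),cv2.INTER_CUBIC)
def meas(rgb,M,x0,x1,name):
    m=cv2.GaussianBlur(rect(rgb,M),(0,0),1.5).astype(float)
    # rod rows: bright, unsaturated pixels between block and pad
    sub=m[60:260,x0:x1]; br=sub.min(-1); rows=np.nonzero(np.median(br,1)>np.median(br,1).max()-40)[0]+60
    prof=m[rows].mean(0); v=prof.min(-1); cop=prof[:,0]-prof[:,2]
    lo=x0-60; g=np.gradient(v); a=lo+np.argmax(g[lo:(x0+x1)//2]); b=x0+np.argmin(g[x0:x1+40]); 
    gc=np.gradient(cop); b2=x0+np.argmax(gc[x0:x1+40]); b3=b2+np.argmin(gc[b2:b2+40])
    print(name,'rows',rows.min(),rows.max(),len(rows),'block edge',a,'pad edge',b,b2,b3,'rod mm',(b-a)/4,(b2-a)/4)
if __name__=='__main__':
    z=np.load('w3.npz');meas(z['rgb'],z['M'],270,305,'w3')
    z=np.load('w1.npz');meas(z['rgb'],z['M'],270,305,'w1')
    z=np.load('w5.npz');meas(z['rgb'],z['M'],343,362,'w5')
    W=z['W'];ok=W[...,2]>.03
    t=np.stack([(W[...,:2]-k)@xv,(W[...,:2]-k)@yv,W[...,2]],-1)*1000
    s=ok&(abs(t[...,0])<30)&(abs(t[...,1]-108)<25)
    for lo,hi in ((28,35),(36,45),(45,56),(58,70)):
        q=t[s&(t[...,2]>lo)&(t[...,2]<hi)]
        if len(q): print(lo,hi,len(q),'x/y circle',[np.round(e,1) for e in cv2.minEnclosingCircle(q[:,:2].astype(np.float32))])
E
python3 rl.py
```

```text
w3 rows 117 200 28 block edge 257 pad edge 340 321 337 rod mm 20.75 16.0
w1 rows 113 198 30 block edge 256 pad edge 339 319 335 rod mm 20.75 15.75
w5 rows 106 118 13 block edge 290 pad edge 390 371 387 rod mm 25.0 20.25
28 35 273 x/y circle [array([  1.1, 113.1]), np.float64(11.1)]
36 45 64 x/y circle [array([  2.1, 111.8]), np.float64(6.0)]
45 56 133 x/y circle [array([  1.1, 113.2]), np.float64(6.6)]
58 70 176 x/y circle [array([  1.3, 112.1]), np.float64(5.5)]
```

The plug hasn't slid (x≈1.2 mm, upright). The re-measured rod is 335.5→371 px, so compression is about 7 mm (≈15–16 N). The geometry agrees: a 27 mm gap is met early in click 5. So click 5 was first and one click remains; I'll regrip and turn it, then measure again.

Request:
play_rows:
  increments:
    - [0.8,[0,0,0.08],0]
    - [0.8,[0,0,0.15],0]
    - [0.8,[0,0,0.2],0]
    - [0.8,[0,0,0.2],0]
    - [0.5,[0,0,0.2],0]
    - [0.3,[0,0,0.2],0]
    - [0.3,[0,0,0.2],0]
    - [0.3,[0,0,0.2],0]
    - [0.3,[0,0,0.2],0]
    - [0.3,[0,0,0.2],0]
    - [0.3,[0,0,0.2],0]

```text
clock: 25.72
eef_pos: [0.4592, -0.1591, 0.0619]
eef_rot: [0.995, -0.102, 0.001, 0.0]
force: [-2.9, -1.7, 7.6]
opening: 0.0362
finger_force: 59.4
```

```bash
python3 m.py; python3 a.py
```

```text
t 25.73 yaw -101.66 M [-0.176  0.407 -0.02 ] F [-2.9 -1.7  7.6] q6 1.318 p [ 0.4592 -0.1591  0.0619] op 0.0362
Mz mean -0.009 sd 0.0249 t 26.125
```

Request:
play_rows:
  increments:
    - [0.3,[0,0,0],0.0417]
    - [0.3,[0,0,0],0.0833]
    - [0.3,[0,0,0],0.125]
    - [0.3,[0,0,0],0.1667]
    - [0.3,[0,0,0],0.1667]
    - [0.3,[0,0,0],0.1667]

```text
clock: 26.88
eef_pos: [0.4591, -0.1592, 0.0618]
eef_rot: [0.962, -0.273, 0.001, 0.0]
force: [-2.7, -2.1, 6.5]
opening: 0.0367
finger_force: 59.4
```

```bash
python3 m.py; python3 a.py
```

```text
t 26.88 yaw -121.66 M [-0.435  0.537 -0.013] F [-2.7 -2.1  6.5] q6 1.667 p [ 0.4591 -0.1592  0.0618] op 0.0367
Mz mean 0.0184 sd 0.0289 t 27.275
```

Request:
play_rows:
  increments:
    - [0.5,[0,0,0],0]
    - [0.7,[0,0,0],0]
    - [0.8,[0,0,0],0]
    - [0.8,[0,0,0],0]
    - [0.8,[0,0,-0.05],0]
    - [0.8,[0,0,-0.12],0]
    - [0.8,[0,0,-0.2],0]
    - [0.8,[0,0,-0.2],-0.1667]
    - [0.8,[0,0,-0.2],-0.1667]
    - [0.8,[0,0,-0.2],-0.1667]
    - [0.8,[0,0,-0.2],-0.1667]

```text
clock: 28.65
eef_pos: [0.4587, -0.1588, 0.1606]
eef_rot: [0.995, -0.104, -0.0, -0.0]
force: [-0.1, 0.1, 0.0]
opening: 0.0678
finger_force: 0.0
```

```bash
python3 m.py
python3 - <<'E'
from rl import *
o=[]
z=np.load('w5.npz')
rgb,W,M,p=cloud('wrist');np.savez('w6.npz',rgb=rgb,W=W,M=M,p=p)
r=np.vstack([rect(z['rgb'],z['M'])[20:300],rect(rgb,M)[20:300]]);save('pics/r6.png',r)
E
```

```text
t 28.65 yaw -101.89 M [-0.047  0.009 -0.023] F [-0.1  0.1  0. ] q6 1.322 p [ 0.4587 -0.1588  0.1606] op 0.0678
```

View pics/r6.png

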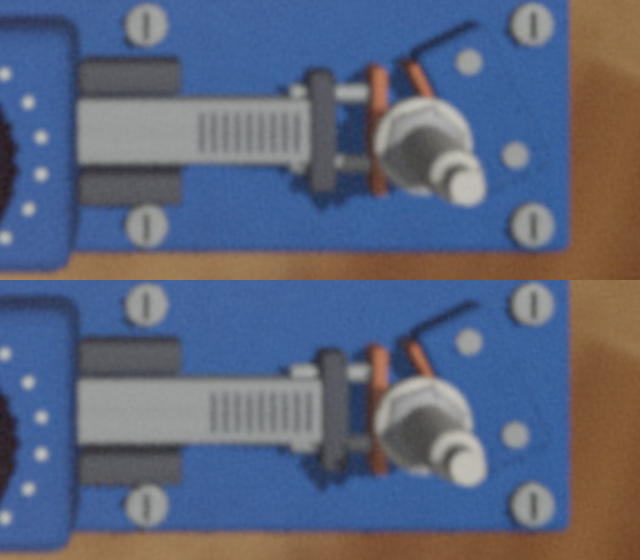

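The block advanced exactly one more click (308→320 px) and the plug still stands clamped. Using the fixed-jaw screws as reference, the pad travelled only about 13 mm before stopping, so it met the plug early in click 5. Eight clicks in total is therefore first resistance plus three. Handing in.

```bash
python3 -c "
from workcell import *
print(finish_job())"
```

```text
the job is handed in; nothing more can be done
None
```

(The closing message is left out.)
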